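# Shut the dose tubes and hold the bean gate open at its mark

## Robot

A 6-joint arm with a two-finger parallel gripper is mounted at the origin on the work surface. World frame = base frame: x ahead of the robot, y to its left, z up, the work surface at z = 0. Lengths are in mm, angles in rad, forces in N, time in s.
With the tool pointing down it reaches from about 350 to 775 mm from the base axis. Payload 7.3 kg.
Tool frame: the origin (TCP) lies at the centre of the arm's flange, where the gripper is bolted on; the fingertips stand 178 mm ahead of it and the grasp point (between the pads) lies 159 mm ahead of it; z points along the fingers, y is the line along which they close (so a half turn about z gives the same grasp; the last joint's range is limited). The gripper opens to 92 mm and grips with 3 to 60 N. Pads are 19 mm wide; open, the fingers measure 130 mm over their backs; the gripper's body (75 mm by 190 mm) begins 47 mm behind the grasp point.
Start: joints at [-1.296, 0.342, 1.524, -0, 1.275, -0.146], TCP at [214.477, -479.195, 404.741] pointing down, gripper open.
Joint ranges: [-2.53, 2.53], [-0.77, 2.02], [0.04, 2.7], [-1, 4.14], [0.28, 2.66], [-3.11, 3.11]. Speed limits (rad/s): [2.57, 2.57, 3.14, 3.14, 3.14, 3.14].

## Interface

Orientations are given as a rotation vector (axis times angle).
In Python, from plant import ctrl gives the robot as it stands.
- The arm moves only by the tool drive_effector, called after "Emit:" by a JSON object that holds its "api" and its "payload". Schema: {"type":"object","properties":{"increments":{"type":"array","items":{"type":"number"},"minItems":5,"maxItems":60},"only":{"type":"string"},"quiet":{"type":"boolean"},"lines":{"type":"string"}},"required":["increments"],"additionalProperties":false}. increments is one flat list of numbers that holds 1 to 12 rows one after another, with no inner brackets; each row has 5 numbers: dx, dy, dz in mm, then a turn about the tool's z in rad, then the finger opening in mm; each row is the pose to reach, as a shift and turn from the pose commanded when the call began, along the tool's axes at that moment; what a row does not reach only later rows make up. A row lasts 1/10 s, in which the tool goes at most 50 mm and 0.15 rad, less where a joint would pass 70% of its speed; a pose out of reach is approached as far as the arm can. The fingers move at their own pace and stop on an object; the grip force is fixed at half the most. Time passes only in rows, so rows that do not move let the fingers close. The tool returns the time, the measured TCP pose, the force, the opening and the grip force at its end. only (a regular expression) keeps the lines of the reply that match it, lines (a string "A,B") keeps lines A to B, and quiet returns only ok. Input that does not fit is refused with a message, and nothing moves.
- ctrl.state(): the state, without advancing time (a new reading comes with each control period).
- ctrl.capture(name): name is "side" or "top"; returns a dict with "img" (384x512x3 uint8, red, green, blue), "vertical_fov" (degrees; the focal length in pixels is half the picture's height over the tangent of half this angle, whatever the lens; pixels are square), "cx", "cy" (the principal point, pixels), "R" (3x3) and "t" (3): a world point X has camera coordinates R X + t. Camera axes: x right, y down, z forward; pixel columns grow to the right and rows downward; lengths in mm; the calibration is good to about 2 mm. A picture is of the moment at which its call begins. There is no depth.
- ctrl.job_done(): hands the job in; it is judged then, once.
The state is a dict: "time_s": time; "joint_pos": joint angles; "dq": joint speeds; "tau": joint torques, N m; "tcp_pos": TCP position; "tool_rot": TCP orientation; "contact_force": force on the tool from outside, world axes, zero at the start; "wrist_torque": the same for the moment, N m; "gripper_width": finger opening in mm; "gripper_force": force on a finger pad.
Only numpy, scipy, OpenCV 4.12 (cv2) and the standard library are available. Lean on these libraries where they do the work, as an engineer would, in place of code of your own. Each camera call takes 0.05 s, during which the arm holds its last target. There are 200 camera calls.

## Task

I am about to brush the chaff out of the empty bean dispenser: first press shut the caps of the two dose tubes in the rack that are still open, so that no dust gets in, leaving all four tubes standing in the rack. Then take the dispenser's sprung gate rod by its black handle, pull it out until the black ring on the rod is level with the mouth of the sleeve, and finish still holding it there against the spring. Leave the pitcher, tamper, mug and brush where they are.

Things in the scene. Friction and masses are not known exactly. Their poses are not given: they have to be found in the camera images.
- tube_a: one of four identical clear dose tubes holding coffee beans, diameter 32 mm, 100 mm tall, standing loosely upright in the rack; origin = centre of its underside, z up its axis. The white cap's hinge line lies 18 mm from the tube axis on the tube's own +x side, 100 mm above the origin, parallel to the tube's y axis.
- cap_a (a joint): cap angle of tube_a (rad): 0 = shut flat on the mouth, grows as it opens up and over to the tube's +x; 1.57 = upright above the hinge, stop 1.95. Two of the four caps start open at 1.3 to 1.75, in any places, the others shut. Cap: disc 33 mm across, 6 mm thick, with a thumb lip, reaching 41 mm from the hinge. It stays where it is left (under 1 N at the rim moves it); no latch.
- tube_b: one of four identical clear dose tubes holding coffee beans, diameter 32 mm, 100 mm tall, standing loosely upright in the rack; origin = centre of its underside, z up its axis. The white cap's hinge line lies 18 mm from the tube axis on the tube's own +x side, 100 mm above the origin, parallel to the tube's y axis.
- cap_b (a joint): cap angle of tube_b (rad): 0 = shut flat on the mouth, grows as it opens up and over to the tube's +x; 1.57 = upright above the hinge, stop 1.95. Two of the four caps start open at 1.3 to 1.75, in any places, the others shut. Cap: disc 33 mm across, 6 mm thick, with a thumb lip, reaching 41 mm from the hinge. It stays where it is left (under 1 N at the rim moves it); no latch.
- tube_c: one of four identical clear dose tubes holding coffee beans, diameter 32 mm, 100 mm tall, standing loosely upright in the rack; origin = centre of its underside, z up its axis. The white cap's hinge line lies 18 mm from the tube axis on the tube's own +x side, 100 mm above the origin, parallel to the tube's y axis.
- cap_c (a joint): cap angle of tube_c (rad): 0 = shut flat on the mouth, grows as it opens up and over to the tube's +x; 1.57 = upright above the hinge, stop 1.95. Two of the four caps start open at 1.3 to 1.75, in any places, the others shut. Cap: disc 33 mm across, 6 mm thick, with a thumb lip, reaching 41 mm from the hinge. It stays where it is left (under 1 N at the rim moves it); no latch.
- tube_d: one of four identical clear dose tubes holding coffee beans, diameter 32 mm, 100 mm tall, standing loosely upright in the rack; origin = centre of its underside, z up its axis. The white cap's hinge line lies 18 mm from the tube axis on the tube's own +x side, 100 mm above the origin, parallel to the tube's y axis.
- cap_d (a joint): cap angle of tube_d (rad): 0 = shut flat on the mouth, grows as it opens up and over to the tube's +x; 1.57 = upright above the hinge, stop 1.95. Two of the four caps start open at 1.3 to 1.75, in any places, the others shut. Cap: disc 33 mm across, 6 mm thick, with a thumb lip, reaching 41 mm from the hinge. It stays where it is left (under 1 N at the rim moves it); no latch.
- rack: fixed wooden block, 56 mm (x) by 206 mm (y) by 40 mm high, origin at the centre of its underside; four blind holes 32 mm deep in a row along y, 48 mm apart, hold the tubes; the tubes' rims stand 108 mm above the counter.
- dispenser: bean dispenser screwed to the counter, 371 mm tall: foot plate 10 mm thick (x -85 to 85, y -85 to 125 mm), column behind (+y), gate block, chute below, clear open hopper (radius 60 mm) above. Origin at counter level under the hopper axis. A steel sleeve 22 mm in diameter stands out of the gate block along -y, axis 185 mm up, mouth 135 mm from the hopper axis.
- gate_rod: sprung steel rod, 11 mm thick, sliding out of the sleeve along the dispenser's -y, axes as the dispenser's; origin on its axis, at the sleeve mouth when home. Black spool handle: grip 20 mm in diameter, 20 to 56 mm along -y from the origin, between a 26 mm collar and a 30 mm end knob. An inner spring pulls it home: 3 N at the start, 10.5 N at the ring mark; stop at 75 mm.
- grip (a point): middle of the grip part of the gate rod's handle, on the rod axis, 38 mm along -y from the rod's origin; nothing stands beside or under it within 100 mm except low things on the counter.
- ring (a point): centre of the black ring mark, 5 mm wide, on the gate rod; it is hidden 50 mm inside the sleeve when the rod is home, so the rod must come out 50 mm for it to be level with the sleeve mouth.
- sleeve_mouth (a point): centre of the mouth (end face) of the fixed sleeve, on the rod axis; axes as the dispenser's.
- pitcher: steel milk pitcher, 72 mm wide, 85 mm tall, standing on the dispenser's foot under the chute; origin at the centre of its underside.
- tamper: coffee tamper with a wooden handle, 58 mm wide, 88 mm tall, standing on the counter; origin at the centre of its underside.
- mug: white mug, 72 mm wide, 80 mm tall; origin at the centre of its underside.
- brush: cleaning brush lying on the counter, along its own x axis.

How it is judged (in metres and radians):
On the way, in this order (a step that is already met when the one before it is completed fails the run):
1. all four caps are shut while the gate rod is still home (value of joint each of cap_a, cap_b, cap_c, cap_d below 0.1 rad and y of ring in the frame of sleeve_mouth above 0.04 m), for 0.2 s.
2. the gate rod is held by the fingers with its ring level with the sleeve mouth (y of ring in the frame of sleeve_mouth between -0.006 and 0.006 m and contact force between the fingers and gate_rod above 3 N and linear speed of gate_rod below 0.01 m/s), for 0.5 s.
At the end, for the whole second after the job is handed in: Ring within 6 mm of the sleeve mouth, rod still and held by the fingers (over 3 N); all caps within 0.1 rad of shut; tubes upright in their holes (0.15 rad, 10 mm, not lifted 8 mm); pitcher, tamper, mug, brush moved under 30 mm, the first three upright (all of step 2 and value of joint each of cap_a, cap_b, cap_c, cap_d below 0.1 rad and angle between each of tube_a, tube_b, tube_c, tube_d's own z axis and vertical below 0.15 rad and height (world z) of each of tube_a, tube_b, tube_c, tube_d below 0.016 m and distance of each of tube_a, tube_b, tube_c, tube_d from where it was at the start of the episode below 0.01 m and distance of each of pitcher, tamper, mug, brush from where it was at the start of the episode below 0.03 m and angle between each of pitcher, tamper, mug's own z axis and vertical below 0.2 rad); the arm keeps its last pose, push and grip.
It fails at once if the gate rod is pulled out more than 20 mm while a cap is still open (y of ring in the frame of sleeve_mouth below 0.03 m and value of joint any of cap_a, cap_b, cap_c, cap_d above 0.3 rad).
It fails at once if a bystander is knocked away (distance of any of pitcher, tamper, mug, brush from where it was at the start of the episode above 0.05 m).
It fails at once if a tube is pulled out of the rack (height (world z) of any of tube_a, tube_b, tube_c, tube_d above 0.03 m).
It also fails if it takes over 48 s, if anything falls off the work surface, if the arm or the gripper's body presses on something with over 40 N, if the wrist force passes 120 N, or if a joint passes its speed limit or range.

## Working session

There is one attempt and no reset: what is moved stays moved. The work goes in short steps, Python scripts to look and compute and a tool call to move; the robot and the scene stay as the last step left them, time stands still between calls to the robot, and variables do not carry over. Pictures are saved under pics/ and viewed, at most 10 in all, crops included, and the job is handed in when it is done.

```bash
ls; mkdir -p pics
```

Run:
```python
from plant import ctrl
import cv2,numpy as np
s=ctrl.state();print(s)
for n in("side","top"):
    c=ctrl.capture(n);cv2.imwrite(f"pics/{n}0.png",cv2.resize(c["img"][:,:,::-1],(800,600),interpolation=cv2.INTER_CUBIC))
    print(n,c["vertical_fov"],c["cx"],c["cy"],np.round(c["R"],4).tolist(),np.round(c["t"],1),{k for k in c})
```

```text
pics
plant.py
{'time_s': 0.0, 'joint_pos': array([-1.29602646e+00,  3.42710622e-01,  1.52502373e+00,  3.40963893e-07,
        1.27536018e+00, -1.46010067e-01]), 'dq': array([-1.68671349e-03, -1.46317191e-06, -2.41779142e-04,  5.98830427e-04,
        2.17937635e-04, -7.48917613e-04]), 'tau': array([-8.98179969e-04, -4.31244171e+01, -2.44213843e+01,  7.16858706e-02,
        5.60895901e-02, -1.16764741e-04]), 'tcp_pos': array([ 214.42679973, -479.06713002,  404.04868605]), 'tool_rot': array([-3.07085341e+00, -6.55781089e-01,  1.51192436e-04]), 'contact_force': array([-0.08278984, -0.64266696,  0.1317926 ]), 'wrist_torque': array([ 0.03055886,  0.02851192, -0.03382382]), 'gripper_force': 0.0, 'gripper_width': 92.34694264032883}
side 45.22157311807708 255.4449195740202 188.99825905889392 [[0.9622, -0.2723, 0.0006], [-0.2035, -0.7204, -0.663], [0.1809, 0.6378, -0.7486]] [-591.8  225.  1052.9] {'cx', 'cy', 'vertical_fov', 'img', 'R', 't'}
top 43.79363483894854 258.1625296551994 196.64213633432055 [[-0.0163, -0.9999, -0.0009], [-0.9933, 0.0163, -0.1143], [0.1143, -0.0009, -0.9934]] [  38.4  612.4 1513.7] {'cx', 'cy', 'vertical_fov', 'img', 'R', 't'}
```

View pics/side0.png

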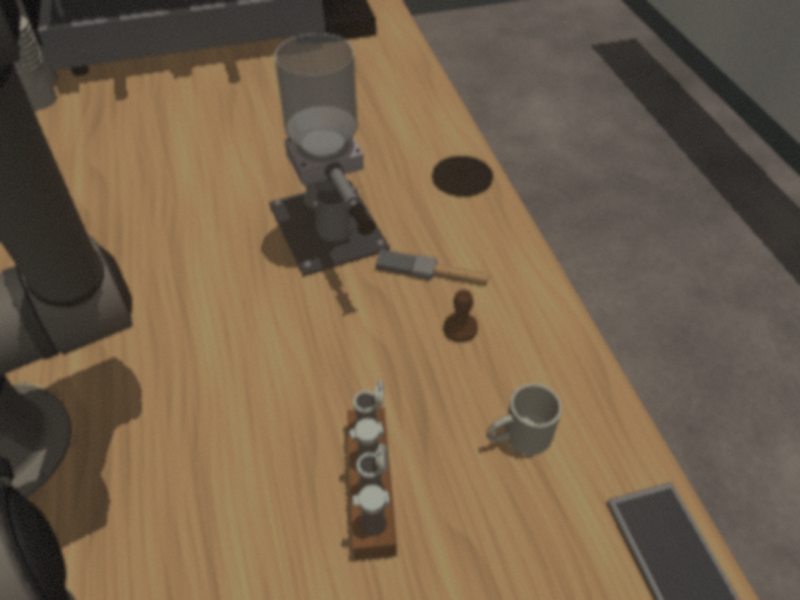

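View pics/top0.png

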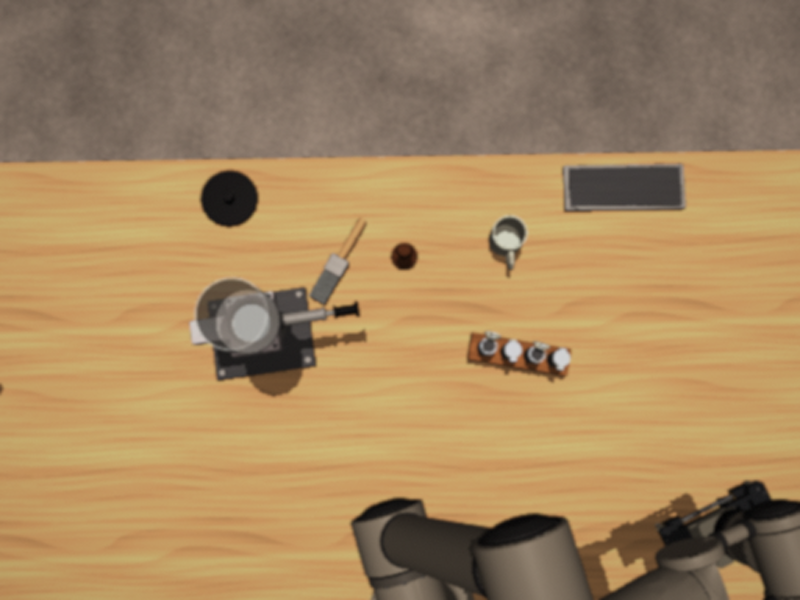

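Create h.py:
```python
from plant import ctrl
import cv2,numpy as np
def cam(n):
    c=ctrl.capture(n);f=192/np.tan(np.radians(c["vertical_fov"]/2))
    K=np.array([[f,0,c["cx"]],[0,f,c["cy"]],[0,0,1]]);return c["img"][:,:,::-1],K@np.c_[c["R"],c["t"]]
def tri(Ps,uv):
    X=cv2.triangulatePoints(Ps[0],Ps[1],np.array(uv[0],float).reshape(2,1),np.array(uv[1],float).reshape(2,1));return (X[:3]/X[3]).ravel()
def proj(P,X): q=P@np.r_[X,1];return q[:2]/q[2]
def crops(name,L,cols=2,w=400,h=300):
    # L: list of (img,x0,y0,x1) in raw pixels, aspect 4:3
    t=[cv2.resize(i[y:y+int((x1-x)*h/w),x:x1],(w,h),interpolation=cv2.INTER_CUBIC) for i,x,y,x1 in L]
    cv2.imwrite(name,np.vstack([np.hstack(t[k:k+cols]) for k in range(0,len(t),cols)]))
```

Run:
```python
from h import *
s,_=cam("side");t,_=cam("top")
crops("pics/c1.png",[(s,180,240,320),(t,290,195,374),(s,180,95,264),(t,170,175,250)])
```

```text
(no output)
```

View pics/c1.png

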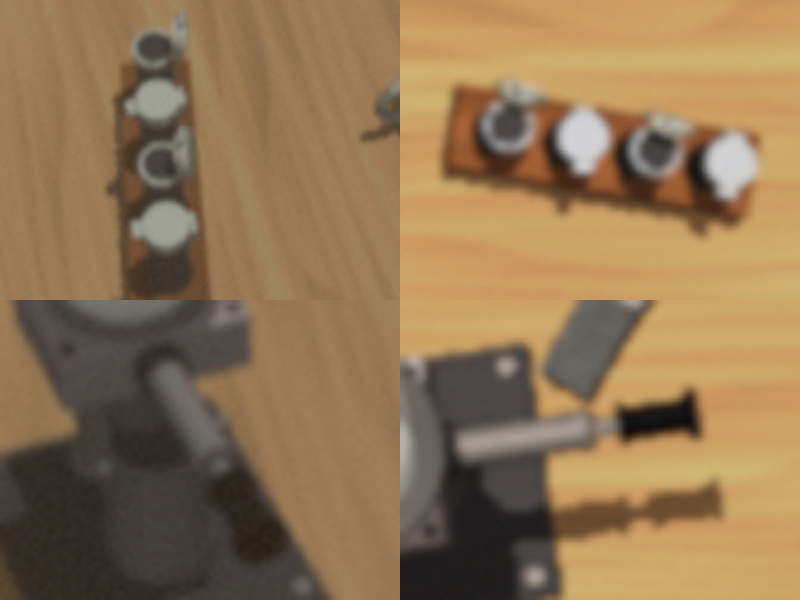

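Run:
```python
from h import *
_,S=cam("side");_,T=cam("top")
a=400/140;b=400/84
r={}
for n,s,t in [("open_far",(154,48),(107,126)),("shut1",(157,102),(182,138)),("open_near",(162,164),(253,150)),("shut2",(165,225),(330,163))]:
    r[n]=tri((S,T),((180+s[0]/a,240+s[1]/a),(290+t[0]/b,195+t[1]/b)));print(n,r[n].round(1))
for n,s,t in [("grip",(248,212),(257,118)),("mouth",(218,160),(194,128)),("knobend",(267,245),(297,115))]:
    print(n,tri((S,T),((180+s[0]/b,95+s[1]/b),(170+t[0]/5,175+t[1]/5))).round(1))
# cap tips
for n,s,t in [("tipfar",(181,12),(138,90)),("tipnear",(186,133),(288,124))]:
    print(n,tri((S,T),((180+s[0]/a,240+s[1]/a),(290+t[0]/b,195+t[1]/b))).round(1))
from scipy.spatial.transform import Rotation as R
print(R.from_rotvec(ctrl.state()["tool_rot"]).as_matrix().round(3))
```

Emit:
{"api": "drive_effector", "payload": {"increments": [150,-37,0,0.2,77,300,-75,0,0.4,77,447,-111,0,0.609,77,447,-111,0,0.609,77,447,-111,0,0.609,77,447,-111,0,0.609,77,447,-111,0,0.609,77,447,-111,0,0.609,77,447,-111,0,0.609,77,447,-111,0,0.609,77,447,-111,0,0.609,77,447,-111,0,0.609,77]}}

```text
time_s: 1.5
tcp_pos: [577.3, -194.9, 404.2]
tool_rot: [3.128, -0.293, -0.002]
contact_force: [0.8, -0.3, 0.2]
gripper_width: 77.1
gripper_force: 0.0
```

```bash
python3 -c "
from h import *
from scipy.spatial.transform import Rotation as R
s=ctrl.state();print(s['joint_pos'],R.from_rotvec(s['tool_rot']).as_matrix().round(3))"
```

```text
[-4.51158129e-01  4.99522812e-01  1.27671883e+00 -6.19971071e-04
  1.36629536e+00  1.30641857e+00] [[ 0.983 -0.186 -0.001]
 [-0.186 -0.983 -0.   ]
 [-0.001  0.    -1.   ]]
```

Emit:
{"api": "drive_effector", "payload": {"increments": [0,0,50,0,77,0,0,90,0,77,0,0,90,0,77,0,0,90,0,77]}}

```text
time_s: 1.9
tcp_pos: [576.7, -196.5, 315.5]
tool_rot: [3.127, -0.298, -0.0]
contact_force: [0.8, -1.0, 0.2]
gripper_width: 77.1
gripper_force: 0.0
```

Run:
```python
from h import *
s,_=cam("side");t,_=cam("top")
crops("pics/c2.png",[(s,180,200,320),(t,270,175,374)])
```

```text
(no output)
```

View pics/c2.png

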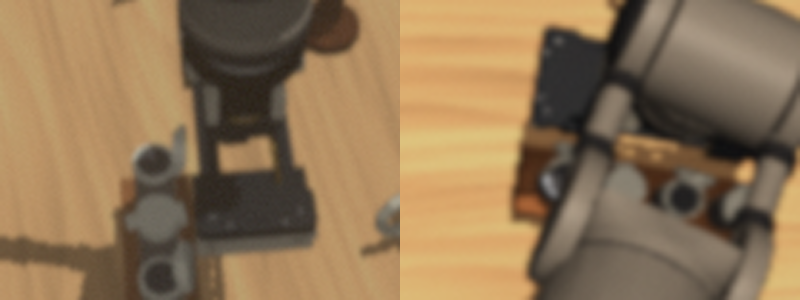

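Run:
```python
from h import *
from scipy.spatial.transform import Rotation as R
_,S=cam("side");_,T=cam("top")
s=ctrl.state();M=R.from_rotvec(s['tool_rot']).as_matrix()
for p in [(0,0,0),(0,-48,178),(0,48,178),(0,-48,112),(0,48,112),(0,95,112),(0,-95,112)]:
    X=s['tcp_pos']+M@np.array(p,float);u=proj(S,X);v=proj(T,X)
    print(p,X.round(0),((u-[180,200])*400/140).round(),((v-[270,175])*400/104+[400,0]).round())
```

```text
(0, 0, 0) [ 577. -196.  317.] [244.  32.] [681.  82.]
(0, -48, 178) [ 587. -149.  139.] [235. 134.] [581.  97.]
(0, 48, 178) [ 569. -243.  139.] [248. 251.] [702. 118.]
(0, -48, 112) [ 587. -149.  205.] [235.  80.] [591.  88.]
(0, 48, 112) [ 569. -243.  205.] [250. 199.] [718. 110.]
(0, 95, 112) [ 560. -289.  205.] [258. 265.] [780. 120.]
(0, -95, 112) [ 596. -103.  205.] [229.  27.] [529.  77.]
```

Emit:
{"api": "drive_effector", "payload": {"increments": [-20,0,0,0,77,-28,0,1,0,77,-36,0,3,0,77,-44,0,6,0,77,-52,0,10,0,77,-58,0,13,0,77,-63,0,15,0,77,-63,0,15,0,77]}}

```text
time_s: 2.9
tcp_pos: [514.6, -183.4, 299.2]
tool_rot: [-3.127, 0.295, 0.002]
contact_force: [-0.3, -0.4, 0.6]
gripper_width: 77.4
gripper_force: 0.0
```

Emit:
{"api": "drive_effector", "payload": {"increments": [0,0,4,0,77,0,0,8,0,77,0,0,9,0,77,0,0,9,0,77]}}

```text
time_s: 3.3
tcp_pos: [516.5, -183.9, 292.4]
tool_rot: [3.126, -0.295, 0.009]
contact_force: [1.6, -0.6, 11.1]
gripper_width: 76.9
gripper_force: 5.4
```

Emit:
{"api": "drive_effector", "payload": {"increments": [0,0,1.5,0,77,0,0,1.5,0,77]}}

```text
time_s: 3.5
tcp_pos: [517.0, -184.0, 292.2]
tool_rot: [3.125, -0.295, 0.013]
contact_force: [2.0, 1.3, 16.8]
gripper_width: 77.2
gripper_force: 8.9
```

Emit:
{"api": "drive_effector", "payload": {"increments": [0,0,-40,0,77,0,0,-80,0,77,-40,0,-110,0,77,-80,0,-110,0,77,-120,0,-110,0,77,-120,0,-110,0,77]}}

```text
time_s: 4.1
tcp_pos: [393.9, -159.6, 398.8]
tool_rot: [-3.126, 0.296, 0.005]
contact_force: [0.2, -1.2, -0.5]
gripper_width: 76.9
gripper_force: 0.0
```

Run:
```python
from h import *
s,_=cam("side");t,_=cam("top")
crops("pics/c3.png",[(s,180,240,320),(t,290,195,374)])
```

```text
(no output)
```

View pics/c3.png

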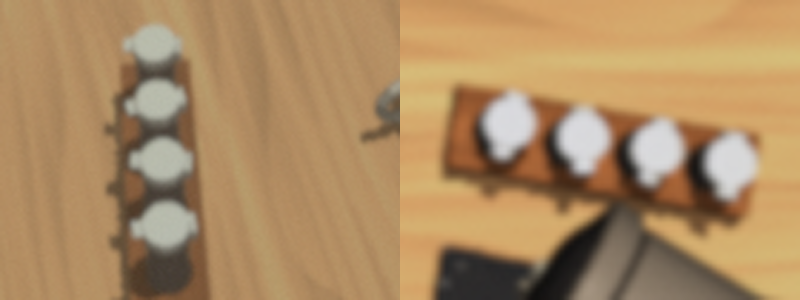

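Run:
```python
from h import *
from scipy.spatial.transform import Rotation as R
t,T=cam("top");s,S=cam("side")
def atz(P,uv,z):
    H=P[:,[0,1,3]].copy();H[:,2]+=P[:,2]*z;q=np.linalg.solve(H,[*uv,1]);return (q[:2]/q[2]).round(1)
for n,c in [("sl0",(62,143)),("mouth",(194,129)),("collarL",(218,123)),("gripmid",(257,118)),("knobR",(301,114))]: print(n,atz(T,(170+c[0]/5,175+c[1]/5),185))
st=ctrl.state();print(st['tcp_pos'],R.from_rotvec(st['tool_rot']).as_matrix().round(3))
big=lambda i,x0,y0,x1:(i,x0,y0,x1)
crops("pics/c4.png",[(t,195,185,243),(s,205,110,253)])
```

```text
sl0 [578.9 250.1]
mouth [585.9 173. ]
collarL [589.2 158.9]
gripmid [591.8 136.1]
knobR [593.7 110.3]
[ 398.25659338 -161.4390943   399.28125186] [[ 0.982 -0.187  0.001]
 [-0.187 -0.982 -0.001]
 [ 0.001  0.    -1.   ]]
```

View pics/c4.png

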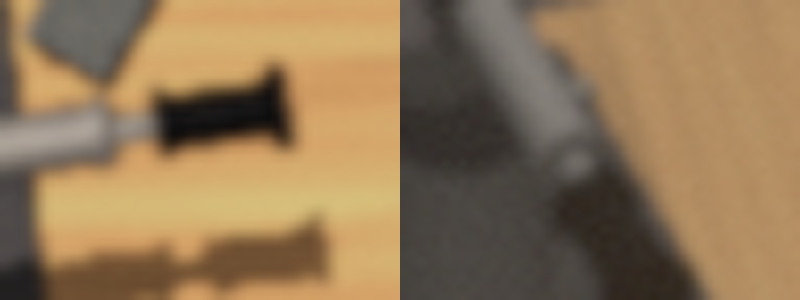

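Emit:
{"api": "drive_effector", "payload": {"increments": [10,-20,-5,-0.15,92,20,-40,-5,-0.3,92,30,-70,-5,-0.45,92,40,-100,-5,-0.6,92,50,-130,-5,-0.75,92,60,-160,-5,-0.9,92,66,-180,-5,-1.05,92,66,-197,-5,-1.2,92,66,-197,-5,-1.35,92,66,-197,-5,-1.5,92,66,-197,-5,-1.65,92,66,-197,-5,-1.8,92]}}

```text
time_s: 5.5
tcp_pos: [500.3, 20.5, 403.5]
tool_rot: [-2.167, -2.274, 0.001]
contact_force: [-0.3, 0.9, 0.6]
gripper_width: 91.7
gripper_force: 0.0
```

Emit:
{"api": "drive_effector", "payload": {"increments": [0,0,0,-0.067,92,0,0,0,-0.067,92,0,0,0,-0.067,92]}}

```text
time_s: 5.8
tcp_pos: [499.8, 20.3, 403.7]
tool_rot: [-2.1, -2.336, 0.0]
contact_force: [0.2, -0.5, 0.5]
gripper_width: 92.1
gripper_force: 0.0
```

Run:
```python
from h import *
from scipy.spatial.transform import Rotation as R
st=ctrl.state();M=R.from_rotvec(st['tool_rot']).as_matrix();print(M.round(3),st['tcp_pos'],M.T@(np.array([591.5,136,344])-st['tcp_pos']),st['joint_pos'])
```

```text
[[-0.106  0.994 -0.   ]
 [ 0.994  0.106  0.   ]
 [ 0.    -0.    -1.   ]] [499.79633808  20.28919989 403.71163887] [105.3223872  103.49323186  59.66888971] [-1.12753808e-01  2.97675989e-01  1.59166335e+00 -3.77937173e-05
  1.25274298e+00 -2.19054242e-01]
```

Emit:
{"api": "drive_effector", "payload": {"increments": [35,35,0,0,92,70,70,0,0,92,105,103.5,0,0,92,105,103.5,0,0,92,105,103.5,0,0,92,105,103.5,30,0,92,105,103.5,60,0,92,105,103.5,60,0,92,105,103.5,60,0,92]}}

```text
time_s: 6.7
tcp_pos: [590.5, 134.8, 344.9]
tool_rot: [-2.1, -2.336, 0.001]
contact_force: [0.7, 0.3, -0.0]
gripper_width: 91.8
gripper_force: 0.0
```

Run:
```python
from h import *
t,T=cam("top");s,S=cam("side")
p=ctrl.state()['tcp_pos'];g=p-[0,0,159];u=proj(S,g);v=proj(T,g);print(p,(u-[180,80])*4,(v-[180,160])*4+[400,0])
crops("pics/c5.png",[(s,180,80,280),(t,180,160,280)])
```

```text
[590.97717427 135.16822573 346.29920127] [201.97868281 241.24075987] [566.61192799 155.08550545]
```

View pics/c5.png

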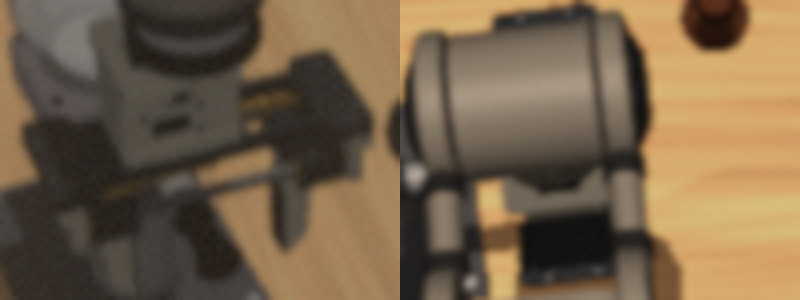

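Emit:
{"api": "drive_effector", "payload": {"increments": [0,0,0,0,10,0,0,0,0,10,0,0,0,0,10,0,0,0,0,10,0,0,0,0,10,0,0,0,0,10,0,0,0,0,10,0,0,0,0,10]}}

```text
time_s: 7.6
tcp_pos: [590.6, 135.7, 344.1]
tool_rot: [2.098, 2.338, -0.0]
contact_force: [-1.0, 0.1, -0.6]
gripper_width: 32.8
gripper_force: 0.0
```

Emit:
{"api": "drive_effector", "payload": {"increments": [0,0,0,0,10,0,0,0,0,10,0,0,0,0,10,0,0,0,0,10,0,0,0,0,10]}}

```text
time_s: 8.1
tcp_pos: [591.7, 135.8, 344.3]
tool_rot: [2.096, 2.336, 0.005]
contact_force: [6.6, 0.9, -4.4]
gripper_width: 19.3
gripper_force: 30.0
```

Emit:
{"api": "drive_effector", "payload": {"increments": [-5,0,0,0,10,-10,0,0,0,10,-15,0,0,0,10,-20,0,0,0,10,-25,0,0,0,10,-30,0,0,0,10,-35,0,0,0,10,-40,0,0,0,10,-44,0,0,0,10,-48,0,0,0,10,-50,0,0,0,10,-50,0,0,0,10]}}

```text
time_s: 9.3
tcp_pos: [597.5, 87.8, 344.3]
tool_rot: [2.097, 2.338, 0.012]
contact_force: [11.0, 11.7, -6.0]
gripper_width: 18.9
gripper_force: 30.0
```

Emit:
{"api": "drive_effector", "payload": {"increments": [0,0,0,0,10,0,0,0,0,10]}}

```text
time_s: 9.5
tcp_pos: [597.5, 88.0, 344.3]
tool_rot: [2.096, 2.338, 0.012]
contact_force: [10.7, 11.2, -6.2]
gripper_width: 19.3
gripper_force: 30.0
```

Run:
```python
from h import *
t,T=cam("top");s,S=cam("side")
P=[]
for _ in range(8): P.append(ctrl.state()['tcp_pos']);cam("top")
print(np.mean(P,0),ctrl.state()['contact_force'])
m=np.array([586,173.,185])
for k in (0,5,-5): X=m+k*np.array([.107,-.994,0]);print(k,(proj(S,X)-[195,100])*400/50,(proj(T,X)-[185,180])*400/50+[400,0])
crops("pics/c6.png",[(s,195,100,245),(t,185,180,235)])
```

```text
[597.50037965  88.02940683 344.27340994] [10.77132617 11.43026732 -5.36386549]
0 [239.13911527 250.46057993] [590.3038133  166.08824436]
5 [244.58248503 260.55626157] [603.89473809 164.41050617]
-5 [233.72525386 240.4196267 ] [576.7116085  167.76614056]
```

View pics/c6.png

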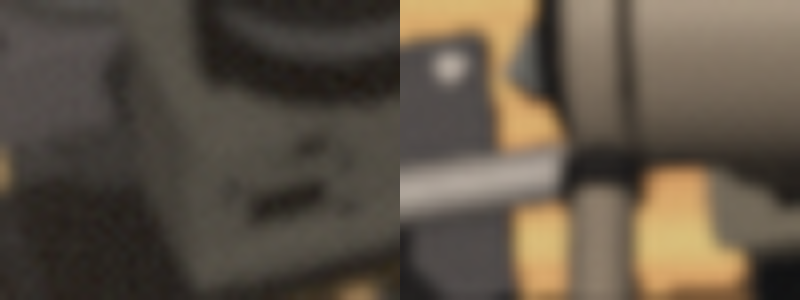

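Emit:
{"api": "drive_effector", "payload": {"increments": [-1.5,0,0,0,10,-1.5,0,0,0,10,-1.5,0,0,0,10,-1.5,0,0,0,10]}}

```text
time_s: 10.4
tcp_pos: [597.7, 86.6, 344.3]
tool_rot: [2.096, 2.338, 0.012]
contact_force: [11.6, 11.4, -6.0]
gripper_width: 19.1
gripper_force: 30.0
```

Run:
```python
from h import *
t,T=cam("top");s,S=cam("side")
P=[];F=[]
for _ in range(12): x=ctrl.state();P.append(x['tcp_pos']);F.append(x['contact_force']);cam("top")
print(np.mean(P,0),np.mean(F,0))
print((proj(S,[598.5,64,185])-[180,90])*4,(proj(T,[598.5,64,185])-[180,160])*4+[400,0],(proj(S,[586,173,185])-[180,90])*4)
crops("pics/c7.png",[(s,180,90,280),(t,180,160,280)])
```

```text
[597.66974024  86.61596618 344.27861435] [11.15289682 11.37487623 -5.9636627 ]
[244.15807615 282.37898807] [664.02638436 143.62400757] [179.56955763 165.23028997]
```

View pics/c7.png

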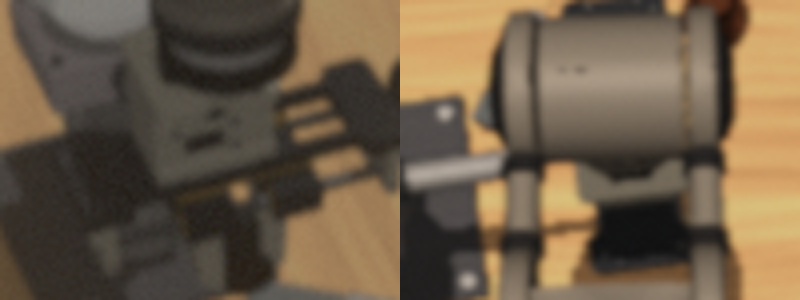

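```bash
python3 -c "
from plant import ctrl
print(ctrl.job_done())"
```

```text
the job is handed in; nothing more can be done
None
```

Job handed in at about 11 s: all four caps looked shut in both views, and the gripper is holding the gate rod about 49.5 mm out by arm travel (50 mm needed), though the gripper hid the ring and sleeve mouth so I couldn't see them line up.

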